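# Put the square napkin ring away on its curved stand

## Task

Put the square silver napkin ring away on its stand: pick it up, thread it over the free end of the curved walnut arm and ease it along, turning it with the bend, then press it past the little sprung ball until it sits fully home against the steel collar and let go. It is a close fit and the plating marks, so feel your way: a light push is always enough, never force it against the stand; leave the other things where they are.

Things in the scene. Friction and masses are not known exactly. Their poses are not given: they have to be found in the camera images.
- square_ring: Square-sided silver-coloured napkin ring, 46 x 46 mm outside and 30 mm long, standing on one flat side, about 0.09 kg; a round bore of 30.5 mm runs through it along its own x axis. Origin under its centre, on the worktop; z up. Both ends are alike. It grips well across its two upright sides, 46 mm apart along its y.
- ring_center (a point): Middle of the square ring's bore, 23 mm above its underside.
- stand: Fixed stand: round marble foot (200 x 19 mm) and a level walnut arm 28 mm thick, axis 105 mm up. Origin on the worktop under the middle of the bend, z up. As drawn, in this frame (mm), the arm leaves the collar at (90, -32) straight along +y to (90, 0), runs a quarter circle of radius 90 about the origin to (0, 90), then straight along -x to (-18, 90) and a rounded taper ending at x = -48.
- stand_collar (a point): Middle of the steel collar's face (41 mm wide, facing the stand's +y), at (90, -32, 105) mm in the stand's frame; behind it the arm turns down. The collar is true to the drawing but the arm is bent by hand: about this point the whole curve may be swung up to 0.06 rad either way (about z) and tipped up to 0.045 rad (about the stand's x): the free end may lie 11 mm aside, 6 mm up or down.
- stand_home (a point): Where ring_center lies when the ring is home: 15 mm in front of the collar's face, 105 mm up; its x axis is the arm's direction there. A sprung steel ball (20 mm across, standing 3.5 mm proud, pushing back with 2 to 6 N) sits on top of the arm 38 mm along from the collar's face: it lifts the ring as it passes and keeps a seated ring home.
- round_ring: Round steel napkin ring of another set, 50 mm wide, 32 mm tall, lying flat; bystander. Origin under its centre.
- jigger: Double-cone steel measure, 43 mm wide, 84 mm tall, standing near the stand; bystander. Origin under its centre.
- cup_1: Small silver cup, 50 mm wide, 46 mm tall; bystander. Origin under its centre.
- stopper_0: Wine stopper standing on its cap, 34 mm wide, 45 mm tall; bystander. Origin under its centre.
- matchbox: Matchbox lying flat, 40 x 64 x 16 mm; bystander. Origin under its centre.
Not all that is in view belongs to the job. Leave any green or red look-alike of the square_ring alone.

How it is judged:
By the outcome, as a careful person would: the job done as asked, in the order asked, and still so for the second after the job is handed in, with the robot touching nothing.
It also fails if it takes over 72 s, if anything falls off the work surface, if the arm or the gripper's body presses on something with over 40 N, if the wrist force passes 120 N, or if a joint passes its speed limit or range.

## Robot

A 6-joint arm with a two-finger parallel gripper is mounted at the origin on a cart in front of the work surface, level with it; the furniture and walls round the work are solid. World frame = base frame: x ahead of the robot, y to its left, z up, the work surface at z = 0. Lengths are in mm, angles in rad, forces in N, time in s.
With the tool pointing down it reaches from about 300 to 825 mm from the base axis. Payload 5.4 kg.
Tool frame: the origin (TCP) lies midway between the tips of the shut fingers; the grasp point (between the pads) lies 19 mm behind it (grasp_offset is the distance from the TCP to the grasp point, in mm); z points along the fingers, y is the line along which they close (so a half turn about z gives the same grasp; the last joint's range is limited). The gripper opens to 92 mm and grips with 3 to 60 N. Pads are 20 mm wide; open, the fingers measure 128 mm over their backs; the gripper's body (75 mm by 189 mm) begins 69 mm behind the grasp point.
Start: joints at [-1.48, 0.158, 1.597, -0, 1.386, -0.21], TCP at [170.34, -549.172, 192.401] pointing down, gripper open.
Joint ranges: [-2.91, 2.91], [-0.94, 2.29], [0.18, 2.7], [-1.29, 4.43], [0.17, 2.64], [-3, 3]. Speed limits (rad/s): [2.57, 2.57, 3.14, 3.14, 3.14, 3.14].

## Interface

Orientations are given as a rotation vector (axis times angle).
In Python, from rig import * gives the robot as it stands.
- The arm moves only by the tool jog_arm, never from a script. Its argument "deltas" is one flat list of numbers, 5 for each row, row after row: the finger opening in mm, from 0 to 91.9, then the shift along the world's x, y, z in units of 0.12 m (1.0 is 0.12 m), then the turn about the world's z in units of 1.5 rad (1.0 is 1.5 rad). A call has 1 to 12 rows; each row is the pose to reach, as a shift and turn from the pose commanded when the call began; what a row does not reach only later rows make up. A row lasts 1/10 s, in which the tool goes at most 50 mm and 8.59 degrees, less where a joint would pass 70% of its speed; a pose out of reach is approached as far as the arm can. A call with a number of a shift or a turn outside -1 to 1 is refused whole. A call with a gripper value outside its range is refused whole. The fingers move at their own pace and stop on an object; "force" is the grip in N (left out, the last holds). Time passes only in rows, so rows that repeat a pose let the fingers close. It gives the time, the measured TCP pose, the force, the opening and the grip force at its end, in the units of the state.
- read_state(): the state, without advancing time (a new reading comes with each control period).
- camera(name): name is "side" or "top" or "wrist"; returns a dict with "color" (400x640x3 uint8, red, green, blue), "z_map" (400x640 float32, mm along the optical axis (not along the pixel's ray), 0 where there is no reading), "K" (3x3 intrinsics, pixels), "k1" (the pictures are not rectified: a ray, as slopes to the right and down, at radius r is drawn at 1 + k1 r^2 times it, then the intrinsics apply), "position" and "rotation" of the camera in the world; the wrist camera has in their place "mount" (4x4, takes a point from camera to tool coordinates, whose origin is the TCP and whose axes are the flange's). Camera axes: x right, y down, z forward; pixel columns grow to the right and rows downward; lengths in mm; the calibration is good to about 2 mm. A picture is of the moment at which its call begins: read the wrist's pose just before it.
- sign_off(): hands the job in; it is judged then, once.
The state is a dict: "clock": time; "joints": joint angles; "joint_vel": joint speeds; "joint_torque": joint torques, N m; "tcp_pos": TCP position; "eef_rot": TCP orientation; "force": force on the tool from outside, world axes, zero at the start; "ft_torque": the same for the moment, N m; "grip_width": finger opening in mm; "grasp_force": force on a finger pad.
Only numpy, scipy, OpenCV 4.12 (cv2) and the standard library are available. Lean on these libraries where they do the work, as an engineer would, in place of code of your own. Each camera call takes 0.05 s, during which the arm holds its last target. There are 200 camera calls.

## Working session

There is one attempt and no reset: what is moved stays moved. The work goes in short steps, Python scripts to look and compute and a tool call to move; the robot and the scene stay as the last step left them, time stands still between calls to the robot, and variables do not carry over. Pictures are saved under pics/ and viewed, at most 10 in all, crops included, and the job is handed in when it is done.

Besides the shell and the picture viewer there is one more tool, called after "Emit:" as name(argument=value, ...), one argument or row to a line, values as JSON. jog_arm: Moves the arm, as the interface text tells. Shifts and turns lie within -1 to 1; 1 stands for 0.12 m of shift or 1.5 rad of turn. Its arguments: {"type":"object","properties":{"deltas":{"type":"array","items":{"type":"number"}},"force":{"type":"number"}},"required":["deltas"]}

```bash
mkdir -p pics; ls; python3 - <<'E'
from rig import *
import cv2,numpy as np
ims=[]
for n in("top","side"):
    c=camera(n); np.savez(f"pics/{n}0.npz",**c)
    print(n,c["K"].tolist(),c["k1"],c["position"],np.round(c["rotation"],4).tolist())
    cv2.imwrite(f"pics/{n}0.png",c["color"][:,:,::-1])
print(read_state())
E
```

```text
pics
top [[474.8879669819856, 0.0, 315.43697097510847], [0.0, 474.8879669819856, 199.27780005673026], [0.0, 0.0, 1.0]] -0.12393569890143075 [ 311.05892355   -7.95047275 1198.17441723] [-2.0947, 2.1516, -0.1531]
side [[459.4021035565913, 0.0, 316.839803305962], [0.0, 459.4021035565913, 203.82423456762209], [0.0, 0.0, 1.0]] -0.06771887574454123 [ -20.91463492 -982.88106239  765.42241029] [-2.0657, 0.5066, -0.2689]
{'clock': 0.1, 'joints': array([-1.48012520e+00,  1.58984963e-01,  1.59805880e+00,  5.90004125e-06,
        1.38622293e+00, -2.10111535e-01]), 'joint_vel': array([ 2.08445529e-04, -5.60576139e-05, -3.91978040e-03, -2.19402598e-04,
       -1.18441078e-03, -1.74986123e-03]), 'joint_torque': array([ 8.08241984e-04, -3.86503100e+01, -3.22959173e+01,  7.04796799e-02,
        3.39320290e-02, -4.38781444e-05]), 'tcp_pos': array([ 170.27489335, -548.59322724,  191.54180731]), 'eef_rot': array([-3.10448039e+00, -4.70437301e-01, -1.65950427e-04]), 'force': array([ 0.4091    , -0.14348838,  0.16452817]), 'ft_torque': array([-0.02008443, -0.01520954, -0.01183991]), 'grasp_force': 0.0, 'grip_width': 91.96383565744235}
```

View pics/top0.png

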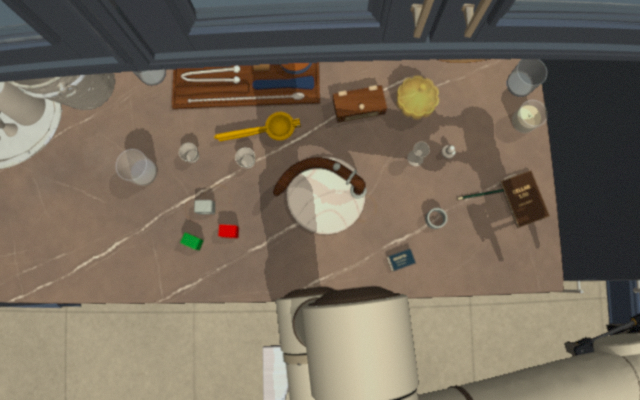

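View pics/side0.png

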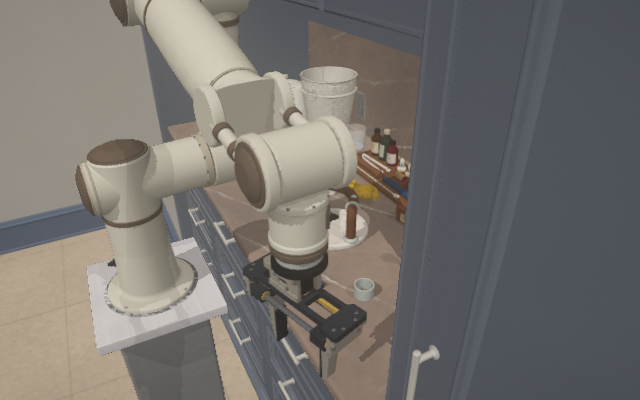

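The top view shows the silver ring at (204,207), a green look-alike at (192,242) and a red one at (229,231). The untinted silver one at (204,207) fits the description. The walnut arm runs from its free end at about (278,190) over (320,160) to the collar at about (356,185).

```bash
cat > h.py <<'E'
import numpy as np,cv2
from scipy.spatial.transform import Rotation as R
def rays(c,uv):
    d=np.array([c["k1"],0,0,0,0],float)
    p=cv2.undistortPoints(np.asarray(uv,float).reshape(-1,1,2),c["K"],d).reshape(-1,2)
    return np.c_[p,np.ones(len(p))]
def cam_pose(c): 
    r=np.asarray(c["rotation"]); return (R.from_rotvec(r).as_matrix() if r.size==3 else r), np.asarray(c["position"])
def wrist_pose(c,s):
    M=c["mount"]; A=R.from_rotvec(s["eef_rot"]).as_matrix()
    return A@M[:3,:3], A@M[:3,3]+s["tcp_pos"]
def plane(c,uv,z,pose=None):
    A,t=pose or cam_pose(c); d=rays(c,uv)@A.T
    return t+d*((z-t[2])/d[:,2])[:,None]
def depth(c,uv,pose=None):
    A,t=pose or cam_pose(c); uv=np.asarray(uv); z=c["z_map"][uv[:,1],uv[:,0]]
    return (rays(c,uv)*z[:,None])@A.T+t
E
python3 - <<'E'
from h import *
c=dict(np.load("pics/top0.npz")); im=c["color"]
a=im[185:255,170:250][:,:,::-1]; b=im[140:240,265:385][:,:,::-1]
o=np.hstack([cv2.resize(a,(400,350)),cv2.resize(b,(400,350))]) 
cv2.imwrite("pics/crop1.png",o)
yy,xx=np.mgrid[0:400,0:640]; uv=np.c_[xx.ravel(),yy.ravel()]
P=depth(c,uv).reshape(400,640,3); P[c["z_map"]==0]=np.nan
# ring
m=np.zeros((400,640),bool); m[195:220,190:218]=1; m&=(P[...,2]>30)
print("ring n",m.sum(),"z",np.median(P[m][:,2]))
u=np.c_[xx[m],yy[m]]; q=plane(c,u,46); r=cv2.minAreaRect(q[:,:2].astype(np.float32)); print(r,q.mean(0))
# foot
m=np.zeros((400,640),bool); m[150:240,280:372]=1; m&=(abs(P[...,2]-19)<6)
q=plane(c,np.c_[xx[m],yy[m]],19)[:,:2].astype(np.float32);print("foot",cv2.minEnclosingCircle(q),len(q))
# arm
m=np.zeros((400,640),bool); m[140:215,262:380]=1; m&=(P[...,2]>85)
print("arm",m.sum(),P[m].min(0),P[m].max(0))
x=P[m]
hsv=cv2.cvtColor(im,cv2.COLOR_RGB2HSV)
np.set_printoptions(precision=1,suppress=True)
for k in range(155,197,4):
    j=np.where(m[k])[0]
    if len(j): print(k,j.min(),j.max(),len(j),P[k,j[0]],P[k,j[-1]])
# neighbours
m=(P[...,2]>15)&(P[...,0]>300)&(P[...,0]<700);m[290:]=0
n,l,st,ce=cv2.connectedComponentsWithStats(m.astype(np.uint8))
for i in range(1,n):
    if st[i,4]>30: print(ce[i],st[i,4],np.nanmedian(P[l==i],0),np.nanmax(P[l==i][:,2]))
E
```

```text
ring n 251 z 45.91369378678496
((497.2076416015625, 295.6256408691406), (49.268699645996094, 30.25187873840332), 88.4736328125) [496.89957244 295.36503103  46.        ]
foot ((522.9038696289062, -10.54833698272705), 100.97117614746094) 3731
arm 1286 [ 507.30292293 -102.84745574   87.32228426] [597.23031197 114.8005413  127.91831006]
159 304 331 28 [593.1  40.1 107.4] [591.2 -23.8 107.2]
163 295 340 46 [583.6  61.5 109.4] [580.8 -44.7 107.2]
167 289 346 58 [574.5  75.9 108.4] [570.  -58.3 110.1]
171 285 356 47 [565.3  85.5 108. ] [558.8 -81.2 114.2]
175 282 358 38 [555.1  92.4 111.3] [549.8 -85.7 111. ]
179 279 362 34 [546.4  99.9 108.1] [540.7 -94.9 107.6]
183 276 365 35 [537.3 107.3 106.6] [ 533.4 -102.6   95.3]
187 274 365 25 [527.8 112.1 106.8] [ 525.3 -102.8   87.3]
191 273 283 11 [517.7 114.1 110.1] [518.2  91.2 104. ]
195 274 278 5 [508.6 112.2 107.3] [508.7 103.  105.4]
[384.8  72.4] 55676 [ 634.9 -144.4  591.3] 762.1500332930789
[528.  124.2] 316 [ 686.4 -531.8   44.5] 75.88572675873274
[256.2 133. ] 648 [686.4 163.5  33.7] 48.22044690972075
[ 23.7 154.4] 463 [652.5 810.   28
[... 358 characters left out ...]
611915
[512.9 183.6] 64 [ 535.9 -490.3   16.1] 19.61410657217357
[534.  187.7] 33 [ 526.4 -546.8   16.1] 21.04904257501653
[518.9 190.2] 40 [ 517.7 -506.5   15.7] 18.989296418407548
[541.  200.3] 32 [ 489.6 -561.5   16.4] 20.410004211115165
[204.1 206.4] 274 [496.6 294.2  45.6] 53.328999284093015
[522.  213.9] 59 [ 455.2 -508.    16.5] 19.31778146566171
[532.  211.7] 53 [ 464.5 -532.8   16.6] 20.217495027391124
[436.5 218.1] 164 [ 453.  -284.1   30.4] 37.484658486921944
[228. 231.] 253 [433.5 233.1  45.5] 54.077898924545934
[190.9 240.7] 265 [411.3 326.1  46.5] 53.1435455664116
[401.5 259.1] 315 [ 354.5 -191.4   17.5] 23.578948870271688
[363.9 287.7] 106 [301.  -45.5 699.8] 709.1354532816891
```

View pics/crop1.png

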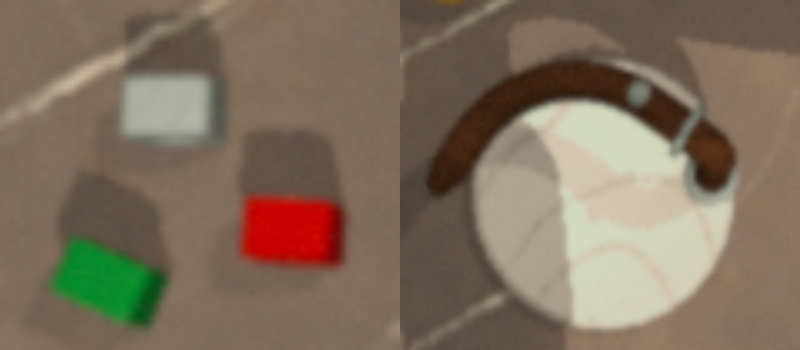

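Emit:
jog_arm(
  deltas=[91.9,0.583,0.95,0.35,0.376,91.9,0.583,0.95,0.35,0.376,91.9,0.583,0.95,0.35,0.376,91.9,0.583,0.95,0.35,0.376,91.9,0.583,0.95,0.35,0.376],
)

```text
clock: 0.6
tcp_pos: [240.9, -434.5, 234.6]
eef_rot: [2.851, 1.319, -0.0]
force: [-0.4, 0.1, -0.1]
grip_width: 92.0
grasp_force: 0.0
```

Emit:
jog_arm(
  deltas=[91.9,0.583,0.95,0.35,0.376,91.9,0.583,0.95,0.35,0.376,91.9,0.583,0.95,0.35,0.376,91.9,0.583,0.95,0.35,0.376,91.9,0.583,0.95,0.35,0.376],
)

```text
clock: 1.1
tcp_pos: [310.4, -321.0, 276.3]
eef_rot: [-2.375, -2.057, 0.0]
force: [-0.1, -0.2, -0.4]
grip_width: 91.6
grasp_force: 0.0
```

Emit:
jog_arm(
  deltas=[91.9,0.583,0.95,0.35,0.376,91.9,0.583,0.95,0.35,0.376,91.9,0.583,0.95,0.35,0.376,91.9,0.583,0.95,0.35,0.376,91.9,0.583,0.95,0.35,0.376],
)

```text
clock: 1.6
tcp_pos: [380.3, -207.4, 317.9]
eef_rot: [-1.711, -2.634, 0.0]
force: [-0.6, -0.5, -0.4]
grip_width: 92.0
grasp_force: 0.0
```

Emit:
jog_arm(
  deltas=[91.9,0.583,0.95,0.35,0.376,91.9,0.583,0.95,0.35,0.376,91.9,0.583,0.95,0.35,0.376,91.9,0.583,0.95,0.35,0.376,91.9,0.583,0.95,0.35,0.376],
)

```text
clock: 2.1
tcp_pos: [450.3, -93.8, 359.6]
eef_rot: [-0.913, -3.004, 0.0]
force: [0.0, -0.4, 0.8]
grip_width: 92.2
grasp_force: 0.0
```

Emit:
jog_arm(
  deltas=[91.9,0,0.95,0.35,0.376,91.9,0,0.95,0.35,0.376,91.9,0,0.95,0.35,0.376,91.9,0,0.95,0.35,0.376,91.9,0,0.95,0.35,0.376,91.9,0,0.95,0.35,0.376],
)

```text
clock: 2.7
tcp_pos: [450.0, 19.5, 401.4]
eef_rot: [-0.047, -3.139, -0.0]
force: [-0.4, -0.7, -0.3]
grip_width: 91.6
grasp_force: 0.0
```

```bash
python3 - <<'E'
from rig import *
import numpy as np,cv2
s=read_state(); c=camera("wrist"); np.savez("pics/w1.npz",**c,**{k:s[k] for k in("eef_rot","tcp_pos")})
print(np.round(c["mount"],3).tolist(),c["K"][0,0],c["k1"],s["tcp_pos"],s["eef_rot"],s["joints"])
cv2.imwrite("pics/w1.png",c["color"][:,:,::-1])
E
```

```text
[[0.0, -0.956, -0.294, 83.219], [1.0, 0.0, -0.0, 0.652], [0.0, -0.294, 0.956, -192.383], [0.0, 0.0, 0.0, 1.0]] 311.5303831008919 -0.050639988211036074 [450.00651576  19.518147   401.38720721] [-4.66380027e-02 -3.13934558e+00 -2.69310831e-04] [-2.25910004e-01 -2.13274053e-01  1.55635260e+00 -2.36636615e-04
  1.80040852e+00 -1.76705023e+00]
```

View pics/w1.png

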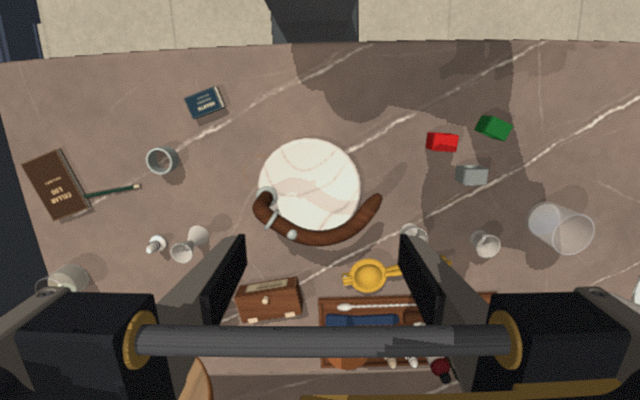

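The wrist view shows the stand's foot around (310,185). The walnut arm runs from its free end at (378,197) over (330,240) to the ball at (292,235) and the collar at (270,218). The silver ring is at (472,175).

```bash
cat > fit.py <<'E'
from h import *
from scipy.optimize import least_squares
np.set_printoptions(precision=1,suppress=True)
for f in("top0","w1"):
    c=dict(np.load(f"pics/{f}.npz")); pose=wrist_pose(c,c) if f[0]=="w" else cam_pose(c)
    hsv=cv2.cvtColor(c["color"],cv2.COLOR_RGB2HSV).astype(int); H,S,V=hsv[...,0],hsv[...,1],hsv[...,2]
    yy,xx=np.mgrid[0:400,0:640]; uv=np.c_[xx.ravel(),yy.ravel()]
    D=depth(c,uv,pose); Q=plane(c,uv,105,pose)
    m=((c["z_map"].ravel()>0)&(D[:,2]>80)&(D[:,2]<135)&(abs(Q[:,0]-540)<80)&(abs(Q[:,1]-5)<130))
    br=m&(S.ravel()>110)&((H.ravel()<15)|(H.ravel()>170))
    q=Q[br,:2]; d=D[br]
    cen=np.array([497.,2.])
    for it in range(4):
        v=q-cen; a=np.degrees(np.arctan2(v[:,1],v[:,0])); r=np.hypot(*v.T)
        A=[];M=[];Z=[]
        for k in range(-70,130,5):
            s=(a>=k)&(a<k+5)
            if s.sum()>6:
                rr=r[s]; mid=(np.percentile(rr,2)+np.percentile(rr,98))/2; t=np.radians(k+2.5)
                A.append(k+2.5);M.append(cen+mid*np.array([np.cos(t),np.sin(t)]))
                cr=s&(abs(r-mid)<4); Z.append([np.ptp(np.percentile(rr,[2,98])),np.median(d[cr,2])])
        A=np.array(A);M=np.array(M);Z=np.array(Z)
        s=(A>-30)&(A<50)
        p=least_squares(lambda p:np.hypot(*(M[s]-p[:2]).T)-90,[*cen]).x; p3=least_squares(lambda p:np.hypot(*(M[s]-p[:2]).T)-p[2],[*cen,90]).x
        cen=p
    print(f,"centre",p,"free r",p3); print(np.c_[A,M,Z])
    st=m&~br&(S.ravel()<70)&(D[:,2]>100); print("steel",st.sum())
    n,l,sts,ce=cv2.connectedComponentsWithStats(st.reshape(400,640).astype(np.uint8))
    for i in range(1,n):
        if sts[i,4]>4: w=(l==i).ravel(); print(ce[i],sts[i,4],np.median(D[w],0),cv2.minAreaRect(Q[w,:2].astype(np.float32)))
E
python3 fit.py
```

```text
top0 centre [495.5  11.9] free r [499.7  12.7  86.1]
[[-67.5 535.1 -83.6  24.5 115.2]
 [-62.5 542.5 -78.2  21.9 118.8]
 [-57.5 551.3 -75.6  13.2 119.3]
 [-52.5 551.8 -61.3  20.3 119.1]
 [-47.5 557.5 -55.7  21.  117.2]
 [-42.5 562.1 -49.1  21.2 119.5]
 [-37.5 566.8 -42.7  21.5 116.8]
 [-27.5 575.  -29.4  21.3 115.2]
 [-22.5 578.  -22.2  19.9 118.1]
 [-17.5 580.6 -14.9  21.1 117.1]
 [-12.5 582.9  -7.4  21.2 117.5]
 [ -7.5 585.8   0.   20.7 118.5]
 [ -2.5 586.7   7.9  22.  116.3]
 [  2.5 586.4  15.9  22.9 117.4]
 [  7.5 584.7  23.7  22.7 115.1]
 [ 12.5 584.2  31.6  21.8 116.8]
 [ 17.5 580.9  38.8  21.4 115.8]
 [ 22.5 578.5  46.3  20.1 116.1]
 [ 27.5 575.4  53.5  21.7 115.8]
 [ 32.5 571.3  60.2  23.4 116. ]
 [ 37.5 566.4  66.3  21.7 116.6]
 [ 42.5 561.6  72.4  22.9 115.7]
 [ 47.5 556.5  78.5  23.7 115.9]
 [ 52.5 550.5  83.5  23.8 114.3]
 [ 57.5 544.   87.9  24.5 114.6]
 [ 62.5 537.8  93.   24.1 115. ]
 [ 67.5 530.5  96.4  23.5 114.3]
 [ 72.5 523.4 100.1  23.8 113.9]
 [ 77.5 516.4 105.8  17.8 111.9]
 [ 82.5 508.1 107.   10.9 106.2]]
steel 181
[336.4 165.8] 49 [570.5 -35.  118.8] ((574.343
[... 1394 characters left out ...]
  87.9  25.7 113.7]
 [ 62.5 537.5  92.8  25.4 114.3]
 [ 67.5 530.7  97.2  24.6 113.5]
 [ 72.5 523.6 101.5  22.5 111.8]
 [ 77.5 516.1 105.4  18.9 108.6]
 [ 82.5 508.1 108.2  11.3 105.1]]
steel 290
[279.  220.2] 177 [545.5 -60.2 115.8] ((549.0892333984375, -34.05635070800781), (93.10187530517578, 37.72775650024414), 87.00397491455078)
[340.  225.2] 9 [563.5  47.3 102. ] ((562.351806640625, 47.26663589477539), (0.8035811185836792, 15.176863670349121), 26.721420288085938)
[291.5 234.3] 91 [570.2 -33.3 118.8] ((576.0147094726562, -36.39503860473633), (17.068355560302734, 18.609983444213867), 86.85967254638672)
[323.5 230. ] 6 [571.4  19.1 102.2] ((570.2345581054688, 19.074951171875), (8.461018562316895, 0.00019478797912597656), 88.30599212646484)
  return _methods._mean(a, axis=axis, dtype=dtype,
  ret = ret.dtype.type(ret / rcount)
```

```bash
cat > fit2.py <<'E'
from h import *
from scipy.optimize import least_squares
np.set_printoptions(precision=2,suppress=True)
def sd(M,p):  # signed distance of points to swung centreline; p=cx,cy,psi
    c,s=np.cos(p[2]),np.sin(p[2]); v=(M-p[:2])@np.array([[c,-s],[s,c]])
    a=np.arctan2(v[:,1],v[:,0])
    return np.where(v[:,1]<0,v[:,0]-90,np.where(v[:,0]<0,v[:,1]-90,np.hypot(*v.T)-90)),v
for f in("top0","w1"):
    c=dict(np.load(f"pics/{f}.npz")); pose=wrist_pose(c,c) if f[0]=="w" else cam_pose(c)
    hsv=cv2.cvtColor(c["color"],cv2.COLOR_RGB2HSV).astype(int); H,S,V=[hsv[...,i].ravel() for i in range(3)]
    yy,xx=np.mgrid[0:400,0:640]; uv=np.c_[xx.ravel(),yy.ravel()]
    D=depth(c,uv,pose)
    m=((c["z_map"].ravel()>0)&(D[:,2]>80)&(D[:,2]<135)&(abs(D[:,0]-540)<80)&(abs(D[:,1]-5)<130))
    br=m&(S>110)&((H<15)|(H>170))
    p=np.array([495.4,11.9,-.6])
    for it in range(5):
        Z=105-.037*(32+np.clip(sd(D[br,:2],p)[1][:,1],-32,90))
        A_,t=pose; d=rays(c,uv[br])@A_.T; q=(t+d*((Z-t[2])/d[:,2])[:,None])[:,:2]
        v=q-p[:2]; a=np.degrees(np.arctan2(v[:,1],v[:,0])); r=np.hypot(*v.T); M=[];T=[]
        for k in range(-54,74,4):
            if k in(-34,-30):continue
            s=(a>=k)&(a<k+4); mid=np.percentile(r[s],[2,98]).mean(); th=np.radians(k+2)
            M.append(p[:2]+mid*np.array([np.cos(th),np.sin(th)]))
        M=np.array(M); g=least_squares(lambda p:sd(M,p)[0],p,loss="soft_l1"); p=g.x
    vv=sd(q,p)[1]; print(f,p,"deg",np.degrees(p[2]),"rms",g.fun.std(),"tip stand-x",vv[vv[:,1]>60][:,0].min())
    dd=D[br]; res,v=sd(dd[:,:2],p); 
    n=np.where(v[:,1]<0,v[:,1]+32,np.where(v[:,0]<0,122,32+v[:,1])); s=(abs(res)<4)&(v[:,0]>-15)&(v[:,1]>-28)
    print("crest z vs y:",np.polyfit(n[s],dd[s,2],1))
    st=m&(S<70)&(D[:,2]>108)&(abs(D[:,0]-571)<12)&(abs(D[:,1]+34)<12); q=plane(c,uv[st],120,pose)[:,:2]; print("ball in arm frame",sd(q.mean(0)[None],p)[1])
    rg=(D[:,2]>38)&(D[:,2]<60)&(abs(D[:,0]-497)<30)&(abs(D[:,1]-295)<33)
    q=plane(c,uv[rg],46,pose)[:,:2].astype(np.float32); print("ring",cv2.minAreaRect(q))
E
python3 fit2.py
```

```text
top0 [496.07  12.77  -0.61] deg -35.02356354756431 rms 0.6838381146927817 tip stand-x -44.889221532972485
crest z vs y: [ -0.04 119.43]
ball in arm frame [[88.57  3.46]]
ring ((497.242919921875, 296.9335632324219), (46.65147399902344, 30.251848220825195), 88.47492980957031)
w1 [496.67  12.71  -0.62] deg -35.58679361213338 rms 0.3536181044985648 tip stand-x -45.975267157587616
crest z vs y: [ -0.03 118.51]
ball in arm frame [[86.84  4.91]]
ring ((498.7071838378906, 296.633544921875), (47.1386604309082, 28.0076961517334), 88.46951293945312)
```

Emit:
jog_arm(
  deltas=[91.9,0.133,0.766,-0.757,0,91.9,0.133,0.766,-0.757,0,91.9,0.133,0.766,-0.757,0,91.9,0.133,0.766,-0.757,0],
)

```text
clock: 3.15
tcp_pos: [464.2, 113.8, 307.2]
eef_rot: [-0.035, -3.133, -0.001]
force: [-0.8, -0.2, 0.7]
grip_width: 92.0
grasp_force: 0.0
```

Emit:
jog_arm(
  deltas=[91.9,0.133,0.766,-0.757,0,91.9,0.133,0.766,-0.757,0,91.9,0.133,0.766,-0.757,0,91.9,0.133,0.766,-0.757,0],
)

```text
clock: 3.55
tcp_pos: [480.7, 204.6, 217.9]
eef_rot: [-0.035, -3.136, 0.002]
force: [-1.3, -0.5, -0.3]
grip_width: 92.2
grasp_force: 0.0
```

Emit:
jog_arm(
  deltas=[91.9,0.133,0.766,-0.757,0,91.9,0.133,0.766,-0.757,0,91.9,0.133,0.766,-0.757,0,91.9,0.133,0.766,-0.757,0,91.9,0.133,0.766,-0.757,0],
)

```text
clock: 4.05
tcp_pos: [499.6, 295.1, 131.7]
eef_rot: [0.036, 3.139, -0.001]
force: [0.9, -0.0, 0.3]
grip_width: 92.0
grasp_force: 0.0
```

Emit:
jog_arm(
  deltas=[91.9,0,0,-0.3,0,91.9,0,0,-0.6,0,91.9,0,0,-0.9,0,91.9,0,0,-0.9,0],
)

```text
clock: 4.45
tcp_pos: [496.1, 293.7, 19.6]
eef_rot: [-0.037, -3.136, 0.004]
force: [-0.6, -1.2, -0.2]
grip_width: 91.9
grasp_force: 0.0
```

Emit:
jog_arm(
  deltas=[91.9,0,0,-0.07,0,91.9,0,0,-0.133,0,70,0,0,-0.133,0,55,0,0,-0.133,0,44,0,0,-0.133,0,40,0,0,-0.133,0,40,0,0,-0.133,0,40,0,0,-0.133,0],
  force=20,
)

```text
clock: 5.25
tcp_pos: [498.2, 296.8, 6.1]
eef_rot: [0.033, 3.141, 0.0]
force: [0.3, 0.4, 0.1]
grip_width: 46.1
grasp_force: 0.2
```

Emit:
jog_arm(
  deltas=[40,0,0,0,0,40,0,0,0,0,40,0,0,0,0],
  force=20,
)

```text
clock: 5.55
tcp_pos: [498.1, 296.8, 6.1]
eef_rot: [0.033, 3.141, 0.0]
force: [0.3, 0.7, 1.6]
grip_width: 45.9
grasp_force: 20.0
```

Emit:
jog_arm(
  deltas=[40,0,0,0.2,0,40,0,0,0.42,0,40,0,0,0.649,0,40,0,0,0.649,0],
)

```text
clock: 5.95
tcp_pos: [501.0, 297.5, 87.8]
eef_rot: [0.032, 3.134, 0.004]
force: [0.7, 0.2, -1.2]
grip_width: 45.8
grasp_force: 20.0
```

Emit:
jog_arm(
  deltas=[40,0,-0.2,0,-0.08,40,0,-0.4,0,-0.16,40,0,-0.6,0,-0.24,40,0,-0.8,0,-0.32,40,0,-0.9,0,-0.398,40,0,-0.9,0,-0.398],
)

```text
clock: 6.55
tcp_pos: [497.2, 187.1, 82.2]
eef_rot: [-0.958, -2.99, 0.002]
force: [0.2, 0.3, -0.7]
grip_width: 45.8
grasp_force: 20.0
```

Emit:
jog_arm(
  deltas=[40,-0.03,-0.17,0,0,40,-0.06,-0.34,0,0,40,-0.088,-0.4925,0,0,40,-0.088,-0.4925,0,0,40,-0.088,-0.4925,0,0],
)

```text
clock: 7.05
tcp_pos: [487.3, 130.2, 83.3]
eef_rot: [-0.953, -2.993, -0.0]
force: [-0.1, 0.1, -1.5]
grip_width: 46.1
grasp_force: 20.0
```

```bash
python3 - <<'E'
from rig import *
import numpy as np,cv2
s=read_state(); c=camera("wrist"); np.savez("pics/w2.npz",**c,**{k:s[k] for k in("eef_rot","tcp_pos")})
print(s["tcp_pos"],s["eef_rot"],s["joints"],s["force"],s["ft_torque"],s["grip_width"])
cv2.imwrite("pics/w2.png",c["color"][:,:,::-1])
E
```

```text
[487.25518401 130.15975259  83.27222051] [-9.52859762e-01 -2.99276854e+00 -4.52707183e-04] [ 2.06264889e-02  9.13421240e-02  1.89793205e+00  5.79681105e-04
  1.15297850e+00 -9.33926344e-01] [-0.10403271  0.11797745 -1.52006865] [ 0.06758665 -0.15423283  0.02477067] 46.110975726538754
```

View pics/w2.png

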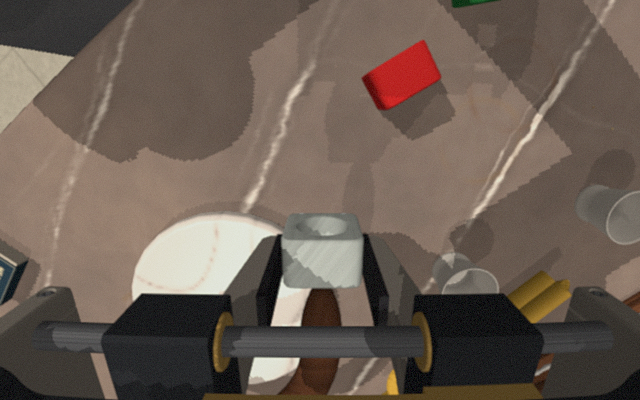

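The ring is held at about (322,250). The arm is straight ahead of it at about (320,315), so they look laterally aligned. I'll check that offset in numbers.

```bash
python3 - <<'E'
from h import *
np.set_printoptions(precision=2,suppress=True)
c=dict(np.load("pics/w2.npz")); pose=wrist_pose(c,c)
hsv=cv2.cvtColor(c["color"],cv2.COLOR_RGB2HSV).astype(int); H,S,V=[hsv[...,i] for i in range(3)]
br=(S>110)&((H<15)|(H>170))&(V<140)
A=R.from_rotvec(c["eef_rot"]).as_matrix(); print("tool y",A[:,1],np.degrees(np.arctan2(A[1,1],A[0,1])))
loc=lambda uv,z:(plane(c,uv,z,pose)-c["tcp_pos"])@A
for v in list(range(290,326,5))+list(range(356,392,5)):
    j=np.where(br[v,285:365])[0]+285
    if len(j)>5: print("arm",v,j.min(),j.max(),loc([[j.min(),v],[j.max(),v]],100.7)[:,:2].ravel(), depth(c,np.array([[int(j.mean()),v]]),pose)[0])
for v in (246,256,266,276):
    z=c["z_map"][v]; D=depth(c,np.c_[np.arange(640),np.full(640,v)],pose); b=(c["color"][v].min(1)>100)&(abs(D[:,2]-122)<6); j=np.where(b[270:380])[0]+270
    print("ring",v,j.min(),j.max(),loc([[j.min(),v],[j.max(),v]],123.4)[:,:2].ravel(),np.median(D[b,2]))
E
```

```text
tool y [0.58 0.82 0.  ] 54.67836095447842
arm 290 312 331 [-31.46  -5.82 -31.45   6.5 ] [511.02 113.36 104.31]
arm 295 310 333 [-35.24  -7.16 -35.23   7.84] [512.02 112.67 107.96]
arm 300 308 335 [-39.07  -8.52 -39.06   9.2 ] [514.43 110.96 108.99]
arm 305 306 337 [-42.95  -9.89 -42.94  10.57] [517.22 108.98 109.35]
arm 310 304 337 [-46.88 -11.29 -46.86  10.63] [518.91 107.02 110.99]
arm 315 303 339 [-50.86 -12.03 -50.84  12.03] [521.81 105.73 111.81]
arm 320 303 339 [-54.89 -12.11 -54.87  12.1 ] [524.94 103.51 111.73]
arm 325 302 339 [-58.97 -12.87 -58.96  12.18] [526.89 101.35 112.95]
arm 361 300 337 [-90.15 -14.96 -90.12  11.33] [548.58  84.32 114.4 ]
arm 366 298 336 [-94.76 -16.5  -94.71  10.69] [551.17  80.86 114.52]
arm 371 296 335 [-99.43 -18.07 -99.38  10.05] [554.13  77.91 114.69]
arm 376 294 334 [-104.18  -19.66 -104.11    9.39] [557.27  73.99 114.25]
arm 381 290 331 [-109.02  -22.74 -108.92    7.26] [559.89  69.58 114.03]
arm 386 286 329 [-113.95  -25.87 -113.8     5.84] [562.04  65.51 114.41]
arm 391 285 327 [-118.93  -26.81 -118.77    4.39] [566.36  61.43 113.28]
ring 246 282 362 [ 10.74 -20.81  10.75  22.15] 122.95247419301033
ring 256 285 361 [  4.78 -19.42   4.79  21.84] 123.115225535397
ring 266 285 361 [ -1.33 -19.64  -1.32  22.08] 123.22872211142317
ring 276 282 360 [ -7.58 -21.54  -7.56  21.77] 123.10674400099677
```

Emit:
jog_arm(
  deltas=[40,0.051,-0.036,0,0,40,0.102,-0.072,0,0,40,0.153,-0.108,0,0,40,0.204,-0.145,0,0,40,0.204,-0.145,0,0,40,0.204,-0.145,0,0],
)

```text
clock: 7.7
tcp_pos: [512.1, 111.9, 83.7]
eef_rot: [-0.956, -2.992, 0.0]
force: [-0.6, -0.2, -0.2]
grip_width: 45.7
grasp_force: 20.0
```

Emit:
jog_arm(
  deltas=[40,0.025,-0.018,0,0,40,0.051,-0.036,0,0,40,0.076,-0.054,0,0,40,0.102,-0.072,0,0,40,0.102,-0.072,0,0,40,0.102,-0.072,0,0],
)

```text
clock: 8.3
tcp_pos: [524.2, 103.4, 83.8]
eef_rot: [-0.955, -2.993, -0.0]
force: [-0.1, -0.3, -0.8]
grip_width: 45.7
grasp_force: 20.0
```

```bash
cat > st.py <<'E'
from rig import *
import numpy as np
from scipy.spatial.transform import Rotation as R
np.set_printoptions(precision=2,suppress=True)
s=read_state(); A=R.from_rotvec(s["eef_rot"]).as_matrix()
P=np.array([496.5,12.7]); t=np.radians(-35.4); c,sn=np.cos(t),np.sin(t)
v=(s["tcp_pos"][:2]-P)@np.array([[c,-sn],[sn,c]])
bore=np.degrees(np.arctan2(-A[1,0],-A[0,0]))
print("clk",s["clock"],"tcp",s["tcp_pos"],"v",v,"r",np.hypot(*v),"ang",90-np.degrees(np.arctan2(v[1],v[0])),"bore turn",-35.4-bore,"F tool",s["force"]@A,"T tool",s["ft_torque"]@A,"grip",s["grip_width"],s["grasp_force"])
E
python3 st.py
```

```text
clk 8.3 tcp [524.24 103.41  83.77] v [-29.93  90.  ] r 94.85173568529105 ang -18.39662772894036 bore turn 0.0075449396807840685 F tool [-0.04 -0.29  0.83] T tool [-0.09 -0.17 -0.06] grip 45.71429661582546 19.99993845820427
```

```bash
cat > path.py <<'E'
import numpy as np,sys
T=-.035
def cl(L):  # L from v=(-30,90)
    if L<30: return np.array([-30+L,90.]),0.
    a=(L-30)/90
    if a<np.pi/2: return np.array([90*np.sin(a),90*np.cos(a)]),a
    return np.array([90,-(L-30-45*np.pi)]),np.pi/2
def pose(L):
    ls=np.linspace(L-15,L+15,31); q=np.array([cl(l)[0] for l in ls]); e=q[-1]-q[0]
    m=(q.min(0)+q.max(0))/2 if 0 else q.mean(0)
    return m,np.arctan2(-e[1],e[0])
def world(L,dz=0):
    v,a=pose(L); t=np.radians(-35.4); c,s=np.cos(t),np.sin(t)
    return np.array([496.5+c*v[0]-s*v[1],12.7+s*v[0]+c*v[1],105+T*(32+v[1])-16.9,-a])
def rows(Ls,base):
    return [np.round((world(l)-base)/[120,120,120,1.5],3).tolist() for l in Ls]
if __name__=="__main__":
    base=np.array([524.2,103.4,83.8,0.])
    L=0; segs=[(15,4),(40,8),(65,8),(90,8),(115,8)]
    for e,n in segs:
        Ls=np.linspace(L,e,n+1)[1:]; r=rows(Ls,base); print(e,[[40]+x for x in r],world(e).round(1))
        base=base+np.array(r[-1])*[120,120,120,1.5]; L=e
E
python3 path.py
```

```text
15 [[40, 0.025, -0.018, 0.0, 0.0], [40, 0.051, -0.036, 0.0, 0.0], [40, 0.076, -0.054, 0.0, 0.0], [40, 0.102, -0.072, 0.0, 0.0]] [536.4  94.8  83.8   0. ]
40 [[40, 0.021, -0.015, 0.0, -0.001], [40, 0.042, -0.03, 0.0, -0.005], [40, 0.063, -0.046, 0.0, -0.011], [40, 0.084, -0.061, 0.0, -0.019], [40, 0.105, -0.077, 0.0, -0.03], [40, 0.125, -0.093, 0.0, -0.043], [40, 0.145, -0.11, 0.0, -0.059], [40, 0.164, -0.127, 0.001, -0.077]] [ 5.562e+02  7.950e+01  8.390e+01 -1.000e-01]
65 [[40, 0.019, -0.018, -0.0, -0.021], [40, 0.038, -0.036, -0.0, -0.043], [40, 0.055, -0.055, -0.0, -0.067], [40, 0.073, -0.074, 0.0, -0.09], [40, 0.089, -0.094, 0.0, -0.113], [40, 0.105, -0.115, 0.001, -0.136], [40, 0.12, -0.136, 0.001, -0.159], [40, 0.134, -0.158, 0.001, -0.182]] [ 5.722e+02  6.060e+01  8.410e+01 -4.000e-01]
90 [[40, 0.013, -0.022, 0.001, -0.023], [40, 0.026, -0.045, 0.001, -0.047], [40, 0.038, -0.068, 0.001, -0.07], [40, 0.049, -0.091, 0.002, -0.093], [40, 0.059, -0.115, 0.002, -0.116], [40, 0.069, -0.139, 0.003, -0.139], [40, 0.077, -0.163, 0.003, -0.162], [40, 0.085, -0.188, 0.004, -0.185]] [582.4  38.   84.5  -0.7]
115 [[40, 0.007, -0.025, 0.001, -0.024], [40, 0.013, -0.05, 0.001, -0.047], [40, 0.018, -0.076, 0.002, -0.07], [40, 0.022, -0.101, 0.002, -0.093], [40, 0.026, -0.127, 0.003, -0.116], [40, 0.028, -0.153, 0.004, -0.139], [40, 0.03, -0.179, 0.004, -0.162], [40, 0.03, -0.204, 0.005, -0.186]] [586.1  13.5  85.1  -0.9]
```

Emit:
jog_arm(
  deltas=[40,0.025,-0.018,0,0,40,0.051,-0.036,0,0,40,0.076,-0.054,0,0,40,0.102,-0.072,0,0,40,0.102,-0.072,0,0],
)

```text
clock: 8.8
tcp_pos: [537.0, 94.4, 83.9]
eef_rot: [0.956, 2.992, 0.0]
force: [-0.4, 0.6, 0.3]
grip_width: 45.7
grasp_force: 20.0
```

```bash
python3 st.py
```

```text
clk 8.8 tcp [536.96  94.44  83.85] v [-14.37  90.07] r 91.20676595131341 ang -9.065540877128726 bore turn 0.021294977390013514 F tool [ 0.65  0.26 -0.3 ] T tool [-0.11 -0.15  0.01] grip 45.68688534536164 19.99985843896866
```

Free so far; on into the bend, a little at a time.

Emit:
jog_arm(
  deltas=[40,0.021,-0.015,0,-0.001,40,0.042,-0.03,0,-0.005,40,0.063,-0.046,0,-0.011,40,0.084,-0.061,0,-0.019,40,0.105,-0.077,0,-0.03,40,0.125,-0.093,0,-0.043,40,0.145,-0.11,0,-0.059,40,0.164,-0.127,0.001,-0.077,40,0.164,-0.127,0.001,-0.077],
)

```text
clock: 9.7
tcp_pos: [556.1, 78.9, 83.7]
eef_rot: [-1.128, -2.932, 0.002]
force: [-1.6, -3.0, -1.0]
grip_width: 45.8
grasp_force: 20.0
```

```bash
python3 st.py
```

```text
clk 9.7 tcp [556.05  78.92  83.7 ] v [10.18 88.47] r 89.05757260482339 ang 6.564981845520293 bore turn 6.688821843812683 F tool [-0.8  -3.32  1.04] T tool [ 0.5  -0.18  0.01] grip 45.84006652455667 20.000429302453995
```

Emit:
jog_arm(
  deltas=[40,0.014,-0.024,0,-0.021,40,0.033,-0.042,0,-0.043,40,0.05,-0.061,0,-0.067,40,0.068,-0.08,0,-0.09,40,0.068,-0.08,0,-0.09],
)

```text
clock: 10.2
tcp_pos: [564.7, 69.5, 84.0]
eef_rot: [1.323, 2.849, -0.0]
force: [-1.3, -1.5, -1.4]
grip_width: 45.9
grasp_force: 20.0
```

```bash
python3 st.py
```

```text
clk 10.2 tcp [564.74  69.49  84.02] v [22.73 85.83] r 88.78375289393252 ang 14.832153502490414 bore turn 14.435759754225131 F tool [-0.3  -1.9   1.37] T tool [ 0.19 -0.16  0.  ] grip 45.90589407841867 20.000260770320892
```

Emit:
jog_arm(
  deltas=[40,0.013,-0.023,0,-0.023,40,0.029,-0.044,0,-0.046,40,0.044,-0.065,0.001,-0.069,40,0.058,-0.087,0.001,-0.092,40,0.058,-0.087,0.001,-0.092],
)

```text
clock: 10.7
tcp_pos: [571.8, 59.2, 84.3]
eef_rot: [1.516, 2.75, 0.001]
force: [-0.7, 0.2, -1.5]
grip_width: 46.2
grasp_force: 20.0
```

```bash
python3 st.py
```

```text
clk 10.7 tcp [571.84  59.24  84.29] v [34.45 81.58] r 88.55592774042567 ang 22.896476396322115 bore turn 22.336409985582023 F tool [ 0.56 -0.51  1.53] T tool [-0.05 -0.07 -0.01] grip 46.15534571273937 20.00018611550331
```

Emit:
jog_arm(
  deltas=[40,0.013,-0.022,0.001,-0.023,40,0.026,-0.045,0.001,-0.047,40,0.038,-0.068,0.001,-0.07,40,0.049,-0.091,0.002,-0.093,40,0.049,-0.091,0.002,-0.093],
)

```text
clock: 11.2
tcp_pos: [577.4, 48.3, 84.4]
eef_rot: [1.704, 2.639, 0.0]
force: [0.1, 0.0, -0.7]
grip_width: 46.2
grasp_force: 20.0
```

```bash
python3 st.py
```

```text
clk 11.2 tcp [577.44  48.32  84.39] v [45.34 75.92] r 88.42774247086547 ang 30.846855722093288 bore turn 30.310745687017125 F tool [-0.03  0.12  0.68] T tool [-0.03 -0.02 -0.  ] grip 46.240619965686406 20.000160187482834
```

Emit:
jog_arm(
  deltas=[40,0.01,-0.024,0,-0.025,40,0.02,-0.048,0.001,-0.049,40,0.028,-0.072,0.001,-0.073,40,0.036,-0.097,0.002,-0.096,40,0.036,-0.097,0.002,-0.096],
)

```text
clock: 11.7
tcp_pos: [581.6, 36.7, 84.6]
eef_rot: [1.889, 2.51, 0.0]
force: [0.2, 0.1, -0.9]
grip_width: 45.8
grasp_force: 20.0
```

```bash
python3 st.py
```

```text
clk 11.7 tcp [581.64  36.7   84.61] v [55.5  68.88] r 88.45476607969928 ang 38.858574316953536 bore turn 38.537211799952054 F tool [0.01 0.23 0.93] T tool [-0.06 -0.08 -0.01] grip 45.77299844606756 20.000178068876266
```

Emit:
jog_arm(
  deltas=[40,0.007,-0.025,0.001,-0.024,40,0.013,-0.05,0.001,-0.047,40,0.018,-0.076,0.002,-0.07,40,0.022,-0.101,0.002,-0.094,40,0.022,-0.101,0.002,-0.094],
)

```text
clock: 12.2
tcp_pos: [584.2, 24.5, 84.8]
eef_rot: [2.062, 2.37, -0.0]
force: [-0.2, 0.7, -0.7]
grip_width: 46.1
grasp_force: 20.0
```

```bash
python3 st.py; python3 - <<'E'
from path import *
# remaining segments from L=102.5
base=world(102.5); L=102.5
for e,n in ((115,4),(127.5,4),(140,4),(150,4),(160,4),(170,4),(180,4),(188.4,4)):
    r=rows(np.linspace(L,e,n+1)[1:],base); print(e,pose(e)[0].round(1),r); base=world(e); L=e
E
```

```text
clk 12.2 tcp [584.17  24.47  84.78] v [64.65 60.38] r 88.45784734162821 ang 46.954525085885244 bore turn 46.640451709478604 F tool [ 0.75 -0.1   0.7 ] T tool [-0.07 -0.05  0.  ] grip 46.084914330345484 20.000218749046326
115 [72.6 52.5] [[0.003, -0.026, 0.001, -0.023], [0.006, -0.051, 0.001, -0.046], [0.007, -0.077, 0.002, -0.069], [0.008, -0.103, 0.003, -0.093]]
127.5 [79.1 41.9] [[-0.0, -0.026, 0.001, -0.023], [-0.001, -0.052, 0.002, -0.046], [-0.003, -0.078, 0.002, -0.069], [-0.006, -0.103, 0.003, -0.093]]
140 [84.2 30.6] [[-0.004, -0.026, 0.001, -0.023], [-0.009, -0.051, 0.002, -0.046], [-0.014, -0.076, 0.002, -0.069], [-0.021, -0.102, 0.003, -0.093]]
150 [87.  21.1] [[-0.006, -0.02, 0.001, -0.019], [-0.012, -0.04, 0.001, -0.037], [-0.019, -0.059, 0.002, -0.056], [-0.026, -0.079, 0.003, -0.074]]
160 [88.8 11.3] [[-0.008, -0.019, 0.001, -0.019], [-0.016, -0.038, 0.001, -0.037], [-0.025, -0.057, 0.002, -0.055], [-0.035, -0.075, 0.003, -0.072]]
170 [89.7  1.4] [[-0.01, -0.018, 0.001, -0.016], [-0.02, -0.036, 0.001, -0.029], [-0.031, -0.054, 0.002, -0.042], [-0.042, -0.072, 0.003, -0.053]]
180 [90.  -8.6] [[-0.011, -0.017, 0.001, -0.009], [-0.023, -0.035, 0.001, -0.017], [-0.035, -0.052, 0.002, -0.023], [-0.046, -0.069, 0.003, -0.028]]
188.4 [ 90. -17.] [[-0.01, -0.014, 0.001, -0.003], [-0.02, -0.029, 0.001, -0.004], [-0.03, -0.043, 0.002, -0.005], [-0.04, -0.057, 0.002, -0.005]]
```

Emit:
jog_arm(
  deltas=[40,0.003,-0.026,0.001,-0.024,40,0.006,-0.051,0.001,-0.047,40,0.007,-0.077,0.002,-0.07,40,0.008,-0.103,0.003,-0.094,40,0.008,-0.103,0.003,-0.094],
)

```text
clock: 12.7
tcp_pos: [585.0, 12.1, 85.1]
eef_rot: [-2.224, -2.219, 0.0]
force: [-0.3, -0.0, -1.0]
grip_width: 45.7
grasp_force: 20.0
```

```bash
python3 st.py
```

```text
clk 12.7 tcp [585.05  12.12  85.11] v [72.51 50.82] r 88.54909552482614 ang 54.9771008291927 bore turn 54.721019920319414 F tool [-0.   -0.34  1.01] T tool [-0.05 -0.02 -0.01] grip 45.70769688637349 20.00017985701561
```

Emit:
jog_arm(
  deltas=[40,0,-0.026,0.001,-0.023,40,-0.001,-0.052,0.002,-0.047,40,-0.003,-0.078,0.002,-0.07,40,-0.006,-0.103,0.003,-0.094,40,-0.006,-0.103,0.003,-0.094],
)

```text
clock: 13.2
tcp_pos: [584.2, -0.2, 85.5]
eef_rot: [-2.375, -2.057, 0.0]
force: [-0.3, -0.3, -0.4]
grip_width: 45.8
grasp_force: 20.0
```

```bash
python3 st.py
```

```text
clk 13.2 tcp [584.24  -0.24  85.48] v [79.02 40.28] r 88.6922389052407 ang 62.98994378729225 bore turn 62.8158146270358 F tool [-0.35 -0.26  0.44] T tool [-0.03 -0.07 -0.01] grip 45.773965849805705 20.00015616416931
```

Emit:
jog_arm(
  deltas=[40,-0.004,-0.026,0.001,-0.023,40,-0.009,-0.051,0.002,-0.046,40,-0.014,-0.076,0.002,-0.069,40,-0.021,-0.102,0.003,-0.093,40,-0.021,-0.102,0.003,-0.093],
)

```text
clock: 13.7
tcp_pos: [581.6, -12.5, 85.8]
eef_rot: [-2.512, -1.886, 0.001]
force: [-0.3, 0.1, -0.4]
grip_width: 46.3
grasp_force: 20.0
```

```bash
python3 st.py
```

```text
clk 13.7 tcp [581.6  -12.51  85.8 ] v [83.97 28.75] r 88.7513775591263 ang 71.10204395537717 bore turn 70.82327216939882 F tool [ 0.03 -0.34  0.36] T tool [ 0.   -0.04 -0.01] grip 46.25737644554953 20.00023663043976
```

Emit:
jog_arm(
  deltas=[40,-0.006,-0.02,0.001,-0.019,40,-0.012,-0.04,0.001,-0.037,40,-0.012,-0.04,0.001,-0.037],
)

```text
clock: 14.0
tcp_pos: [580.3, -16.9, 86.3]
eef_rot: [-2.563, -1.816, 0.0]
force: [-1.4, 1.5, 2.2]
grip_width: 46.1
grasp_force: 20.0
```

```bash
python3 st.py
```

```text
clk 14.0 tcp [580.32 -16.89  86.29] v [85.47 24.43] r 88.89015345570205 ang 74.04655417017838 bore turn 73.96227487717888 F tool [ 0.96 -1.78 -2.17] T tool [0.29 0.16 0.02] grip 46.1377827110706 20.000783801078796
```

Emit:
jog_arm(
  deltas=[40,-0.003,-0.01,0.006,-0.009,40,-0.007,-0.019,0.007,-0.019,40,-0.011,-0.029,0.008,-0.028,40,-0.014,-0.039,0.008,-0.037,40,-0.014,-0.039,0.008,-0.037],
)

```text
clock: 14.5
tcp_pos: [578.4, -22.0, 86.9]
eef_rot: [2.612, 1.745, -0.001]
force: [-1.9, 2.2, 1.4]
grip_width: 46.0
grasp_force: 20.0
```

```bash
python3 st.py
```

```text
clk 14.5 tcp [578.4  -22.05  86.91] v [86.89 19.12] r 88.96623755606183 ang 77.58946852022696 bore turn 77.11967481062766 F tool [ 1.28 -2.62 -1.37] T tool [0.35 0.21 0.06] grip 46.04824372233258 20.00040739774704
```

Emit:
jog_arm(
  deltas=[40,-0.007,-0.008,0.001,-0.01,40,-0.011,-0.017,0.001,-0.019,40,-0.015,-0.027,0.002,-0.029,40,-0.02,-0.036,0.002,-0.039,40,-0.02,-0.036,0.002,-0.039],
)

```text
clock: 15.0
tcp_pos: [576.2, -26.3, 87.2]
eef_rot: [2.662, 1.667, -0.001]
force: [-1.9, 1.9, 0.3]
grip_width: 45.8
grasp_force: 20.0
```

```bash
python3 st.py
```

```text
clk 15.0 tcp [576.16 -26.34  87.18] v [87.55 14.32] r 88.71840768147676 ang 80.70970579681492 bore turn 80.48013868618327 F tool [ 0.87 -2.54 -0.28] T tool [ 0.2   0.12 -0.03] grip 45.76019734366961 20.000255405902863
```

Emit:
jog_arm(
  deltas=[40,-0.009,-0.006,0,-0.009,40,-0.013,-0.015,0.001,-0.018,40,-0.018,-0.025,0.001,-0.026,40,-0.023,-0.034,0.001,-0.035,40,-0.023,-0.034,0.001,-0.035],
)

```text
clock: 15.5
tcp_pos: [573.6, -30.5, 87.4]
eef_rot: [2.705, 1.597, -0.0]
force: [1.1, 1.3, 0.0]
grip_width: 45.9
grasp_force: 20.0
```

```bash
python3 st.py
```

```text
clk 15.5 tcp [573.63 -30.46  87.41] v [87.87  9.5 ] r 88.38297885409311 ang 83.83116985677431 bore turn 83.48591072267362 F tool [ 1.69  0.34 -0.01] T tool [-0.15  0.21  0.  ] grip 45.929163948536505 20.000157058238983
```

Emit:
jog_arm(
  deltas=[40,-0.005,-0.009,0,-0.008,40,-0.01,-0.018,0.001,-0.016,40,-0.015,-0.027,0.001,-0.023,40,-0.02,-0.036,0.001,-0.029,40,-0.02,-0.036,0.001,-0.029],
)

```text
clock: 16.0
tcp_pos: [571.1, -34.8, 87.6]
eef_rot: [2.739, 1.538, -0.0]
force: [1.2, 0.7, 1.2]
grip_width: 45.6
grasp_force: 20.0
```

```bash
python3 st.py
```

```text
clk 16.0 tcp [571.12 -34.78  87.56] v [88.33  4.52] r 88.45026161718299 ang 87.06801448356242 bore turn 85.96359980468765 F tool [ 1.22  0.69 -1.22] T tool [-0.19  0.17  0.03] grip 45.567717193457646 20.000191926956177
```

Emit:
jog_arm(
  deltas=[40,-0.005,-0.009,0,-0.006,40,-0.011,-0.018,0,-0.013,40,-0.016,-0.027,0.001,-0.018,40,-0.022,-0.036,0.001,-0.024,40,-0.022,-0.036,0.001,-0.024],
)

```text
clock: 16.5
tcp_pos: [568.3, -39.0, 87.6]
eef_rot: [2.766, 1.489, -0.001]
force: [-0.4, 0.1, 2.4]
grip_width: 45.9
grasp_force: 20.0
```

```bash
python3 st.py
```

```text
clk 16.5 tcp [568.3  -39.02  87.6 ] v [88.48 -0.56] r 88.48644389792643 ang 90.36364059015918 bore turn 88.02554787339423 F tool [-0.13 -0.39 -2.41] T tool [-0.11  0.04  0.02] grip 45.942266784298276 20.00039353966713
```

Emit:
jog_arm(
  deltas=[40,-0.005,-0.008,0.004,-0.005,40,-0.011,-0.017,0.004,-0.009,40,-0.017,-0.026,0.005,-0.013,40,-0.023,-0.035,0.005,-0.017,40,-0.023,-0.035,0.005,-0.017],
)

```text
clock: 17.0
tcp_pos: [565.5, -43.1, 87.9]
eef_rot: [2.785, 1.453, -0.001]
force: [2.4, 1.4, -1.9]
grip_width: 45.5
grasp_force: 20.0
```

```bash
python3 st.py
```

```text
clk 17.0 tcp [565.54 -43.05  87.88] v [88.58 -5.45] r 88.74400565933222 ang 93.52151375826823 bore turn 89.48153600668971 F tool [2.51 1.16 1.9 ] T tool [-0.42  0.51 -0.02] grip 45.52198665061265 19.999679625034332
```

Emit:
jog_arm(
  deltas=[40,-0.005,-0.008,0,-0.004,40,-0.011,-0.017,0.001,-0.007,40,-0.017,-0.025,0.001,-0.01,40,-0.023,-0.034,0.001,-0.012,40,-0.023,-0.034,0.001,-0.012],
)

```text
clock: 17.5
tcp_pos: [562.5, -47.4, 88.1]
eef_rot: [2.798, 1.429, -0.002]
force: [1.8, 0.3, -2.9]
grip_width: 45.9
grasp_force: 20.0
```

```bash
python3 st.py
```

```text
clk 17.5 tcp [562.53 -47.37  88.12] v [ 88.62 -10.71] r 89.26724101740197 ang 96.89099397938365 bore turn 90.5003812774006 F tool [1.25 1.3  2.88] T tool [-0.37  0.27 -0.04] grip 45.947683880850505 19.999631345272064
```

Emit:
jog_arm(
  deltas=[40,-0.004,-0.007,-0.003,0,40,-0.008,-0.014,-0.003,0,40,-0.013,-0.021,-0.003,0,40,-0.017,-0.028,-0.003,0,40,-0.017,-0.028,-0.003,0],
)

```text
clock: 18.0
tcp_pos: [560.6, -50.4, 87.7]
eef_rot: [-2.798, -1.428, 0.001]
force: [0.3, -0.2, -1.6]
grip_width: 45.7
grasp_force: 20.0
```

```bash
python3 st.py
```

```text
clk 18.0 tcp [560.61 -50.44  87.75] v [ 88.83 -14.33] r 89.9775993551576 ang 99.16246517633209 bore turn 90.50474625534522 F tool [-0.04  0.35  1.6 ] T tool [-0.    0.04 -0.04] grip 45.7367106075414 19.999794512987137
```

Emit:
jog_arm(
  deltas=[40,-0.005,-0.007,0,0,40,-0.01,-0.014,0,0,40,-0.01,-0.014,0,0],
)

```text
clock: 18.3
tcp_pos: [559.6, -52.1, 87.8]
eef_rot: [-2.798, -1.429, 0.0]
force: [0.1, -0.2, -1.0]
grip_width: 45.9
grasp_force: 20.0
```

```bash
python3 st.py
```

```text
clk 18.3 tcp [559.62 -52.07  87.84] v [ 88.97 -16.23] r 90.44195077534769 ang 100.33755114034363 bore turn 90.50106568169147 F tool [-0.08  0.16  0.97] T tool [-0.09  0.07 -0.07] grip 45.894045108855 19.999912530183792
```

Emit:
jog_arm(
  deltas=[40,-0.002,-0.003,0,0,40,-0.005,-0.007,0,0,40,-0.005,-0.007,0,0],
)

```text
clock: 18.6
tcp_pos: [559.1, -52.8, 87.9]
eef_rot: [2.798, 1.429, -0.0]
force: [-0.5, 0.2, -1.0]
grip_width: 46.3
grasp_force: 20.0
```

```bash
python3 st.py
```

```text
clk 18.6 tcp [559.12 -52.83  87.89] v [ 89.   -17.14] r 90.63827256385504 ang 100.902704896828 bore turn 90.49764498057084 F tool [-0.07 -0.51  0.97] T tool [-0.06 -0.01 -0.05] grip 46.339611120911975 19.99989464879036
```

No contact with the collar yet, so I'll feel forward in 1 mm steps.

Emit:
jog_arm(
  deltas=[40,-0.005,-0.007,0,0,40,-0.005,-0.007,0,0,40,-0.005,-0.007,0,0],
)

```text
clock: 18.9
tcp_pos: [558.8, -53.3, 88.0]
eef_rot: [-2.798, -1.429, -0.001]
force: [1.4, 2.9, -1.8]
grip_width: 46.2
grasp_force: 20.0
```

```bash
python3 st.py
```

```text
clk 18.9 tcp [558.82 -53.29  87.95] v [ 89.02 -17.69] r 90.76047784086414 ang 101.23759512065845 bore turn 90.5013764309752 F tool [ 3.22 -0.57  1.78] T tool [-0.11  0.56  0.02] grip 46.22684487353897 20.00015750527382
```

Emit:
jog_arm(
  deltas=[40,-0.003,-0.004,0,0,40,-0.003,-0.004,0,0,40,-0.003,-0.004,0,0],
)

```text
clock: 19.2
tcp_pos: [558.8, -53.3, 88.0]
eef_rot: [-2.798, -1.428, -0.003]
force: [3.7, 4.5, -2.7]
grip_width: 45.6
grasp_force: 20.0
```

```bash
python3 st.py
```

```text
clk 19.2 tcp [558.83 -53.33  88.  ] v [ 89.06 -17.72] r 90.80254095515528 ang 101.25326848621357 bore turn 90.50668715836355 F tool [5.82 0.32 2.73] T tool [-0.11  1.02  0.08] grip 45.63539060883932 20.00078335404396
```

Emit:
jog_arm(
  deltas=[40,0.003,0.004,0,0,40,0.003,0.004,0,0,47,0.003,0.004,0,0,50,0.003,0.004,0,0,60,0.003,0.004,0,0,66,0.003,0.004,0,0,66,0.003,0.004,0,0],
  force=5,
)

```text
clock: 19.9
tcp_pos: [558.5, -53.8, 87.9]
eef_rot: [2.798, 1.429, -0.0]
force: [-0.4, -0.4, 0.6]
grip_width: 66.3
grasp_force: 0.0
```

```bash
python3 - <<'E'
from rig import *
import numpy as np,cv2
s=read_state(); c=camera("wrist"); np.savez("pics/w3.npz",**c,**{k:s[k] for k in("eef_rot","tcp_pos")})
cv2.imwrite("pics/w3.png",cv2.resize(c["color"][190:340,220:420,::-1],(800,600),interpolation=cv2.INTER_CUBIC)); print(s["force"],s["grip_width"])
E
```

```text
[-0.40851542 -0.38637308  0.55671707] 66.31514319662062
```

View pics/w3.png

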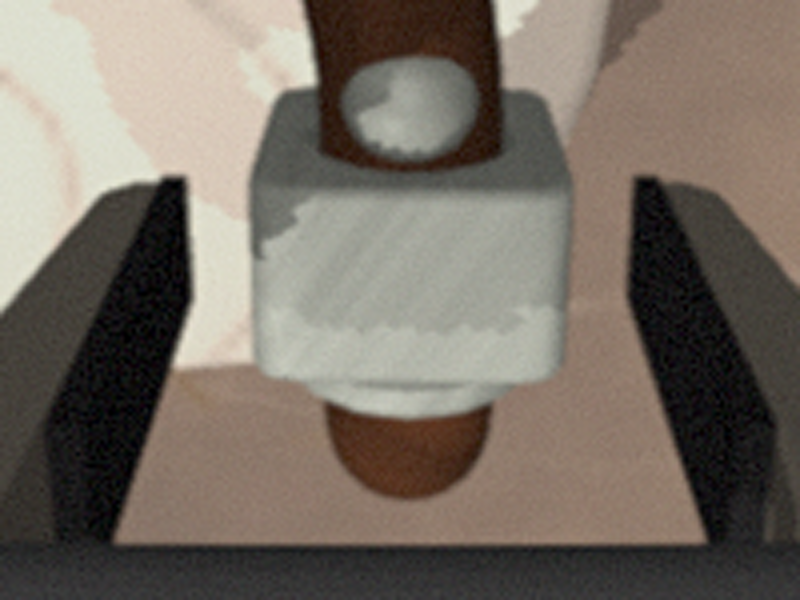

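The ring is seated against the collar, with the collar's rim visible directly behind it at (410,390) in the crop. The ball stands clear in front at (410,105), and both fingers are free. I'll go straight up and then check.

Emit:
jog_arm(
  deltas=[66,0,0,0.1,0,66,0,0,0.3,0,66,0,0,0.6,0,66,0,0,0.95,0,66,0,0,0.95,0,66,0,0,0.95,0],
)

```text
clock: 20.55
tcp_pos: [559.5, -53.9, 203.9]
eef_rot: [2.796, 1.428, 0.004]
force: [-0.0, 0.4, -0.7]
grip_width: 66.2
grasp_force: 0.0
```

Emit:
jog_arm(
  deltas=[66,0,0,0.4,0,66,0,0,0.8,0,66,0,0,0.8,0,66,0,0,0.8,0],
)

```text
clock: 20.95
tcp_pos: [558.7, -53.7, 298.0]
eef_rot: [2.797, 1.429, 0.001]
force: [0.8, 0.1, -0.6]
grip_width: 65.7
grasp_force: 0.0
```

```bash
python3 - <<'E'
from rig import *
import numpy as np,cv2
c=camera("wrist"); cv2.imwrite("pics/w4.png",c["color"][:,:,::-1])
E
```

```text
(no output)
```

View pics/w4.png

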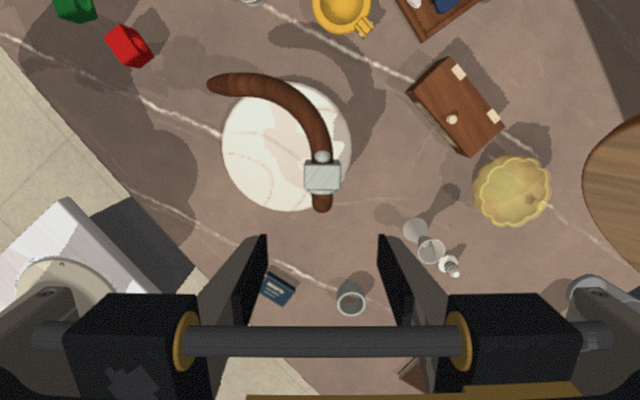

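The ring sits home at (322,177) behind the ball at (322,156), the gripper is clear, and the other things in view look undisturbed.

```bash
python3 -c "
from rig import *
print(sign_off())"
```

```text
the job is handed in; nothing more can be done
None
```

The square silver ring is on the stand, past the sprung ball and seated against the steel collar, then released; the push at the collar peaked at about 6 N, no bystander was touched, and the job was handed in at about 21 s.

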